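# Meter a pair of round beads from a slide-gate bead dispenser

## Task

Two plywood bead dispensers stand on the jewellery bench; one holds round beads, the other long tube beads. On the one with round beads, pull the slide gate partway open by its grip post so that the two beads in the far compartment roll out into the tray while the two in the near compartment stay in, then push the gate fully shut and let go. Leave the gate of the tube-bead dispenser shut.

Things in the scene. Friction and masses are not known exactly. Their poses are not given: they have to be found in the camera images.
- round: Fixed plywood dispenser holding the ROUND beads. Origin on the bench under the hopper's middle; x along the gate away from the grip post, z up. Open hopper x -53..53, y -33..33 mm, top at 135; a 6 mm partition at x=0 makes a near (x -47..-3) and a far compartment (3..47), 54 wide. Ramp below leads to the outlet tray, x 70..136, floor 10 and walls 45 mm high. Left or right of its twin.
- round_gate (a joint): Its slide gate, the floor of both compartments (90 mm above bench): m drawn out towards -x of round; 0 shut, stop 0.095, starts up to 0.004 ajar. Slides with about 2 N, stays where left. Uncovers the far compartment first: its beads have dropped by 0.042 and roll to the tray within 1 s; near compartment starts to open at 0.053, its beads may drop above 0.060.
- round_grip (a point): Grip point on that gate, moves with it; axes as round. On the axis of an upright dark wooden post, 20 x 20 mm, faces square to x and y, from 90 to 135 mm above the bench; this point at 117. The post stands 72 mm clear (axis to wall) before the hopper when shut, on a tongue 30 mm wide whose top is at 90 mm. Pull along -x to open, +x to shut.
- far1_center (a point): Centre of a glazed round bead, 24 mm, 19 g, lying on the gate in the FAR compartment of the round-bead dispenser (away from the post); to end in that dispenser's outlet tray.
- far2_center (a point): Centre of the second bead in the far compartment; same size, same destination.
- near1_center (a point): Centre of a like round bead in the NEAR compartment (beside the post); to stay there.
- near2_center (a point): Centre of the second bead in the near compartment; to stay there.
- tube_gate (a joint): Gate of the OTHER dispenser, same make and size, which holds four tube beads (lying cylinders 14 mm thick, 44 long): m drawn out, 0 shut, starts up to 0.004 ajar. Leave it alone.

How it is judged:
By the outcome, as a careful person would: the job done as asked, in the order asked, and still so for the second after the job is handed in, with the robot touching nothing.
It also fails if it takes over 32 s, if anything falls off the work surface, if the arm or the gripper's body presses on something with over 40 N, if the wrist force passes 120 N, or if a joint passes its speed limit or range.

## Robot

A 6-joint arm with a two-finger parallel gripper is mounted at the origin on the work surface. World frame = base frame: x ahead of the robot, y to its left, z up, the work surface at z = 0. Lengths are in mm, angles in rad, forces in N, time in s.
With the tool pointing down it reaches from about 350 to 925 mm from the base axis. Payload 6.4 kg.
Tool frame: the origin (TCP) lies between the finger pads; the fingertips stand 11 mm ahead of it and the grasp point (between the pads) lies 8 mm behind it (r.finger_overhang is the distance from the TCP to the fingertips, in mm); z points along the fingers, y is the line along which they close (so a half turn about z gives the same grasp; the last joint's range is limited). The gripper opens to 85 mm and grips with 20 to 120 N. Pads are 22 mm wide; open, the fingers measure 114 mm over their backs; the gripper's body (76 mm by 85 mm) begins 54 mm behind the grasp point. The pads swing forward as they close: fully open they stand 13 mm farther back than shut.
Start: joints at [1.08, 0.245, 1.558, -0, 1.339, -0.174], TCP at [202.49, 617.666, 242.29] pointing down, gripper open.
Joint ranges: [-3.13, 3.13], [-1.02, 2.26], [0.13, 2.54], [-0.95, 4.09], [0.21, 2.88], [-2.74, 2.74]. Speed limits (rad/s): [2.57, 2.57, 3.14, 3.14, 3.14, 3.14].

## Interface

Orientations are given as a rotation vector (axis times angle).
In Python, from bench import r gives the robot as it stands.
- The arm moves only by the tool advance, called after "Emit:" as name(argument=value, ...) on one line, values as JSON. Schema: {"type":"object","properties":{"ticks":{"type":"array","items":{"type":"array","items":{"type":"number"},"minItems":5,"maxItems":5},"minItems":1,"maxItems":20},"grip_n":{"type":"number"},"only":{"type":"string"},"quiet":{"type":"boolean"},"lines":{"type":"string"}},"required":["ticks"],"additionalProperties":false}. ticks is a list of rows, 1 to 20 of them, each of 5 numbers: the finger opening in mm, then dx, dy, dz in shares of the most that a row can go, 1 being 50 mm, then a turn about the tool's z in units of 0.25 rad; each row shifts and turns the commanded pose from where the row before left it, along the tool's axes as they then stand; what a row does not reach is not made up. A row lasts 1/10 s, in which the tool goes at most 50 mm and 0.15 rad, less where a joint would pass 70% of its speed; a pose out of reach is approached as far as the arm can. The fingers move at their own pace and stop on an object; grip_n is the grip in N (left out, the last holds). Time passes only in rows, so rows that do not move let the fingers close. The tool returns the time, the measured TCP pose, the force, the opening and the grip force at its end. only (a regular expression) keeps the lines of the reply that match it, lines (a string "A,B") keeps lines A to B, and quiet returns only ok. Input that does not fit is refused with a message, and nothing moves.
- r.state(): the state, without advancing time (a new reading comes with each control period).
- r.grab_frame(name): name is "scene" or "top"; returns a dict with "img" (400x640x3 uint8, red, green, blue), "fx", "fy", "cx", "cy" (pixels), "camera_from_world" (4x4, takes a point from world to camera coordinates). Camera axes: x right, y down, z forward; pixel columns grow to the right and rows downward; lengths in mm; the calibration is good to about 2 mm. A picture is of the moment at which its call begins. There is no depth.
- r.sign_off(): hands the job in; it is judged then, once.
The state is a dict: "time_s": time; "qpos": joint angles; "qvel": joint speeds; "joint_torque": joint torques, N m; "tool_pos": TCP position; "tcp_rot": TCP orientation; "force": force on the tool from outside, world axes, zero at the start; "wrist_torque": the same for the moment, N m; "finger_gap": finger opening in mm; "gripper_force": force on a finger pad.
Only numpy, scipy, OpenCV 4.12 (cv2) and the standard library are available. Lean on these libraries where they do the work, as an engineer would, in place of code of your own. Each camera call takes 0.05 s, during which the arm holds its last target. There are 200 camera calls.

## Working session

There is one attempt and no reset: what is moved stays moved. The work goes in short steps, Python scripts to look and compute and a tool call to move; the robot and the scene stay as the last step left them, time stands still between calls to the robot, and variables do not carry over. Pictures are saved under pics/ and viewed, at most 10 in all, crops included, and the job is handed in when it is done.

```bash
ls; mkdir -p pics; python3 - <<'E'
from bench import r
import cv2,numpy as np
for n in("scene","top"):
    f=r.grab_frame(n); cv2.imwrite(f"pics/{n}0.png",f["img"][:,:,::-1]); np.savez(f"pics/{n}0.npz",**f)
    print(n,f["fx"],f["cx"],f["cy"],np.round(f["camera_from_world"],3).tolist())
s=r.state();print(s["tool_pos"],s["tcp_rot"],s["time_s"])
E
```

```text
bench.py
pics
scene 446.4027417168327 321.7601001928345 196.37021906452455 [[-0.566, 0.824, -0.008, 361.749], [0.504, 0.338, -0.795, -247.883], [-0.652, -0.454, -0.607, 1384.552], [0.0, 0.0, 0.0, 1.0]]
top 469.8117985120845 320.8827873766866 199.17608064535213 [[-0.016, -1.0, -0.018, -0.262], [-0.99, 0.019, -0.142, 606.553], [0.142, 0.016, -0.99, 804.113], [0.0, 0.0, 0.0, 1.0]]
[202.24249672 617.21070591 241.2640266 ] [-4.95449746e-01 -3.10166408e+00  2.66207109e-03] 0.1
```

View pics/scene0.png

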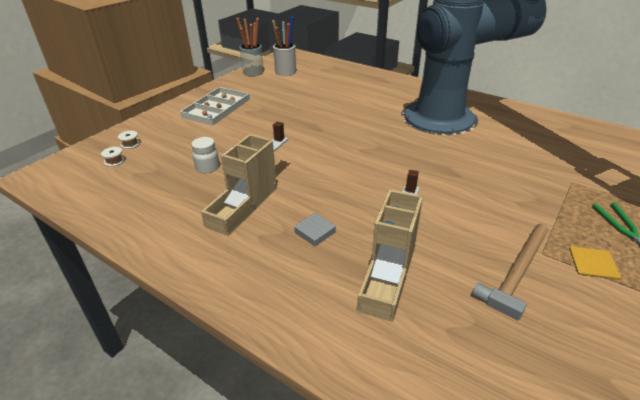

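View pics/top0.png

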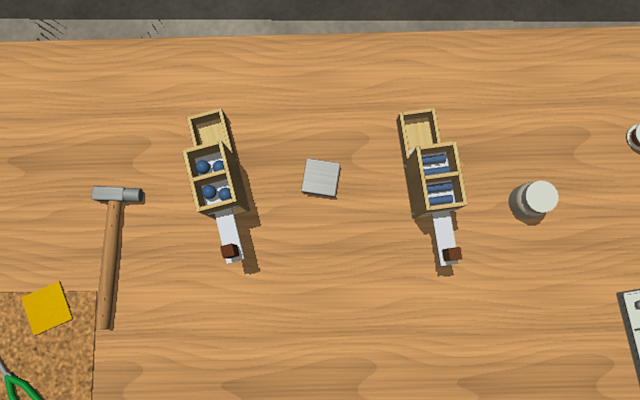

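Top view: the round beads are in the left dispenser (hopper about u 185–245, v 145–215, post at about (230,250)). The tube beads are in the right one. I'll enlarge the left one.

```bash
python3 - <<'E'
import cv2
a=cv2.imread("pics/top0.png")[95:275,160:280]
cv2.imwrite("pics/crop0.png",cv2.resize(a,None,fx=3.3,fy=3.3,interpolation=cv2.INTER_CUBIC))
a=cv2.imread("pics/scene0.png")[160:320,340:440]
cv2.imwrite("pics/crop1.png",cv2.resize(a,None,fx=3.6,fy=3.6,interpolation=cv2.INTER_CUBIC))
E
```

```text
(no output)
```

View pics/crop0.png

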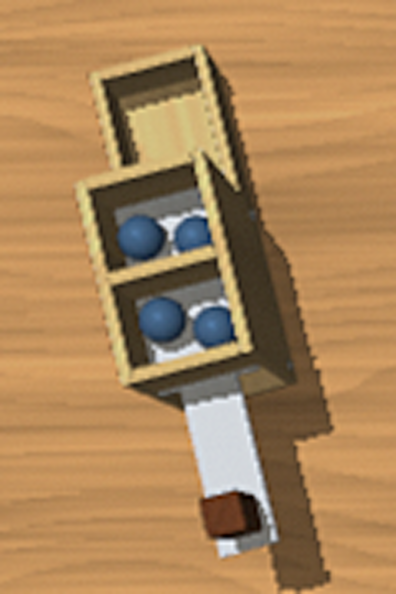

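View pics/crop1.png

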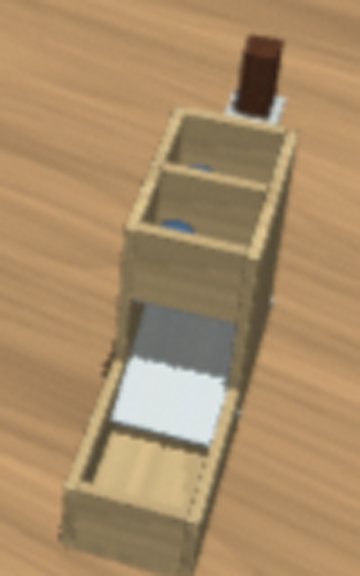

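The crop shows the round dispenser's rim corners at about (78,183), (203,152), (250,351) and (127,385), and the post top at about (226,514). Both compartments hold two beads. Next I cast rays onto z=135.

```bash
cat > h.py <<'E'
import numpy as np
def load(n): return dict(np.load(f"pics/{n}.npz"))
def ray(f,u,v):
    T=f["camera_from_world"];R=T[:3,:3]
    return -R.T@T[:3,3], R.T@np.array([(u-f["cx"])/f["fx"],(v-f["cy"])/f["fy"],1])
def hit(f,u,v,z):
    c,d=ray(f,u,v); return c+d*(z-c[2])/d[2]
E
python3 - <<'E'
from h import *
import cv2
from bench import r
t=load("top0");s=load("scene0")
C=np.array([hit(t,160+x/3.3-.35,95+y/3.3-.35,135) for x,y in[(78,183),(203,152),(250,351),(127,385)]])
print("top rim",C.round(1),[round(np.linalg.norm(C[i]-C[i-1]),1) for i in range(4)])
D=np.array([hit(s,340+x/3.6-.35,160+y/3.6-.35,135) for x,y in[(125,230),(253,253),(295,130),(182,108)]])
print("scene rim",D.round(1),[round(np.linalg.norm(D[i]-D[i-1]),1) for i in range(4)])
for E_ in(C,D):
    m=E_.mean(0); x=(E_[0]+E_[1]-E_[2]-E_[3]) if E_ is C else (E_[0]+E_[1]-E_[2]-E_[3])
    a=np.arctan2(x[1],x[0]); print("mid",m.round(1),"yaw",a, "pred post",(m-125*np.array([np.cos(a),np.sin(a),0])).round(1))
# post mask: dark red-brown
for n,f,(u0,v0,u1,v1) in(("top",t,(210,235,250,270)),("scene",s,(395,160,425,195))):
    im=f["img"][v0:v1,u0:u1].astype(int)
    m=((im[...,0]>im[...,2]*1.5)&(im.max(2)<130)&(im[...,0]>30)).astype(np.uint8)
    k,l,st,ce=cv2.connectedComponentsWithStats(m); i=1+st[1:,4].argmax()
    print(n,st[i],ce[i]+[u0,v0])
print("post top(top cam)",[hit(t,160+x/3.3-.35,95+y/3.3-.35,135).round(1).tolist() for x,y in[(226,514),(201,494),(246,491),(252,532),(206,537)]])
print("post top(scene)",hit(s,340+264/3.6-.35,160+45/3.6-.35,135).round(1))
z=r.state();import cv2
print(z["tool_pos"],cv2.Rodrigues(np.array(z["tcp_rot"]))[0].round(3),z["force"])
E
```

```text
top rim [[678.8 211.9 135. ]
 [693.3 149.8 135. ]
 [592.9 125.4 135. ]
 [577.3 185.3 135. ]] [np.float64(105.0), np.float64(63.8), np.float64(103.4), np.float64(62.0)]
scene rim [[696.6 152.1 135. ]
 [677.3 210.8 135. ]
 [576.9 186.9 135. ]
 [592.5 128.8 135. ]] [np.float64(106.6), np.float64(61.8), np.float64(103.1), np.float64(60.1)]
mid [635.6 168.1 135. ] yaw 0.2474065669248728 pred post [514.4 137.5 135. ]
mid [635.8 169.6 135. ] yaw 0.2270601886823271 pred post [514.  141.5 135. ]
top [ 29   0  11  35 269] [245.49070632 250.37546468]
scene [ 11  10  13  22 213] [411.57276995 180.05633803]
post top(top cam) [[513.9, 136.2, 135.0], [523.7, 148.4, 135.0], [524.8, 126.6, 135.0], [505.1, 123.5, 135.0], [503.1, 145.7, 135.0]]
post top(scene) [513.8 139.4 135. ]
[202.24249672 617.21070591 241.2640266 ] [[-0.95   0.312 -0.001]
 [ 0.312  0.95  -0.002]
 [ 0.    -0.002 -1.   ]] [ 0.5772295  -0.72280765  0.65373066]
```

Checks agree: the rim measures about 105 x 62 (106 x 66 expected). Both views put its middle at (635.7,168.8) with yaw about 0.24, and the post axis at about (514,138), where 125 mm from the middle is expected. I'll close along the gate axis, so turn +1.015, then travel at height.

Careful with the scale: shifts go in shares of 50 mm and turns go in units of 0.25 rad. That gives: 0.145 rad is 0.58.

Emit:
advance(ticks=[[50,0,0,0,0.58],[50,0,0,0,0.58],[50,0,0,0,0.58],[50,0,0,0,0.58],[50,0,0,0,0.58],[50,0,0,0,0.58],[50,0,0,0,0.58]], grip_n=40)

```text
time_s: 0.8
tool_pos: [202.3, 617.4, 241.6]
tcp_rot: [1.948, 2.464, -0.002]
force: [-0.2, 0.3, 0.9]
finger_gap: 50.2
gripper_force: 0.0
```

Emit:
advance(ticks=[[50,-0.9,0.32,0,0],[50,-0.9,0.32,0,0],[50,-0.9,0.32,0,0],[50,-0.9,0.32,0,0],[50,-0.9,0.32,0,0],[50,-0.9,0.32,0,0],[50,-0.9,0.32,0,0],[50,-0.9,0.32,0,0],[50,-0.9,0.32,0,0],[50,-0.9,0.32,0,0],[50,-0.9,0.32,0,0],[50,-0.88,0.26,0,0],[50,0,0,0,0],[50,0,0,0,0]])

```text
time_s: 2.2
tool_pos: [513.7, 137.9, 241.8]
tcp_rot: [-1.943, -2.467, 0.001]
force: [-0.2, 0.4, -0.1]
finger_gap: 50.2
gripper_force: 0.0
```

```bash
cat > g.py <<'E'
from h import *
from bench import r
import cv2,sys
s=r.state();R=cv2.Rodrigues(np.array(s["tcp_rot"]))[0];p=np.array(s["tool_pos"])
print(R.round(3).tolist(),"yaw y",np.arctan2(R[1,1],R[0,1]),"to target",(R.T@(np.array([514,138,109])-p)).round(1),"j",s["qpos"])
E
python3 g.py
```

```text
[[-0.235, 0.972, -0.001], [0.972, 0.235, 0.0], [0.001, -0.001, -1.0]] yaw y 0.23680193716352566 to target [ -0.    0.4 132.8] j [ 4.88054908e-02 -3.17899184e-02  1.85870486e+00  3.42002239e-04
  1.31589111e+00 -1.88082572e-01]
```

In the tool's units: 30 mm is 0.6, 22 mm is 0.44.

Emit:
advance(ticks=[[50,0,0,0.6,0],[50,0,0,0.6,0],[50,0,0,0.6,0],[50,0,0,0.44,0],[50,0,0,0.24,0],[50,0,0,0.16,0],[50,0,0,0,0]])

```text
time_s: 2.9
tool_pos: [513.2, 139.3, 109.8]
tcp_rot: [-1.939, -2.471, 0.001]
force: [-0.7, -0.6, -0.1]
finger_gap: 50.5
gripper_force: 0.0
```

```bash
python3 g.py; python3 - <<'E'
from bench import r
import cv2,numpy as np
f=r.grab_frame("scene");g=r.grab_frame("top")
a=f["img"][120:250,330:470,::-1];b=g["img"][120:280,150:310,::-1]
h=cv2.resize(a,(400,371));k=cv2.resize(b,(371,371))
cv2.imwrite("pics/c2.png",np.hstack([h,k]))
E
```

```text
[[-0.238, 0.971, -0.001], [0.971, 0.238, -0.0], [0.0, -0.001, -1.0]] yaw y 0.23997422261935383 to target [-1.4  0.5  0.8] j [ 5.16383562e-02  1.35232589e-01  1.94770813e+00  4.80341307e-05
  1.05977803e+00 -1.88359244e-01]
```

View pics/c2.png

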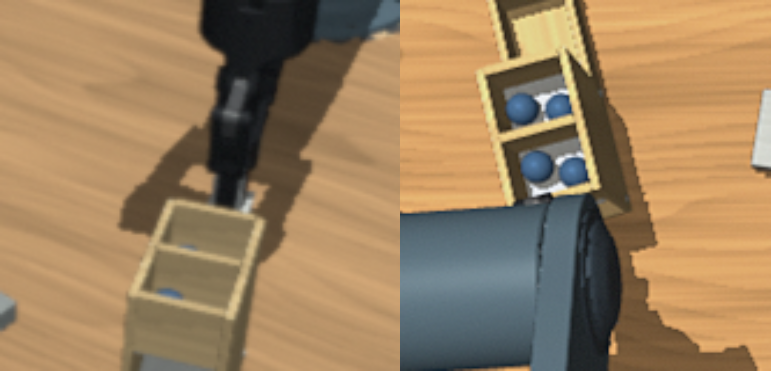

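The fingers sit over the tongue, behind the hopper (left panel, near (235,195)), and all four beads are in place. Now I close the fingers.

Emit:
advance(ticks=[[10,0,0,0,0],[10,0,0,0,0],[10,0,0,0,0],[10,0,0,0,0],[10,0,0,0,0]], grip_n=40)

```text
time_s: 3.5
tool_pos: [514.4, 138.7, 111.4]
tcp_rot: [1.939, 2.47, 0.001]
force: [-1.1, 0.6, 6.6]
finger_gap: 19.6
gripper_force: 39.7
```

```bash
python3 g.py
```

```text
[[-0.237, 0.971, 0.001], [0.971, 0.237, -0.0], [-0.0, 0.001, -1.0]] yaw y 0.23947588256470867 to target [-0.6 -0.5  2.4] j [ 5.05383967e-02  1.33667655e-01  1.94615362e+00 -1.63670692e-04
  1.06033370e+00 -1.88857338e-01]
```

Emit:
advance(ticks=[[10,0,0.02,0,0],[10,0,0.02,0,0],[10,0,0,0,0]])

```text
time_s: 3.8
tool_pos: [515.6, 139.1, 111.3]
tcp_rot: [-1.94, -2.471, 0.002]
force: [-6.5, -1.2, 9.6]
finger_gap: 19.5
gripper_force: 40.1
```

```bash
python3 g.py
```

```text
[[-0.237, 0.971, -0.001], [0.971, 0.237, -0.001], [-0.0, -0.001, -1.0]] yaw y 0.23975048786862066 to target [-0.7 -1.8  2.3] j [ 5.13211863e-02  1.37853346e-01  1.94150349e+00 -7.12200048e-04
  1.06304476e+00 -1.88082978e-01]
```

In the tool's units: -2 mm is -0.04, 1 mm is 0.02.

Emit:
advance(ticks=[[10,0,0.02,-0.04,0],[10,0,0.02,0,0],[10,0,0,0,0],[10,0,0,0,0]])

```text
time_s: 4.2
tool_pos: [515.7, 139.1, 111.5]
tcp_rot: [-1.938, -2.469, 0.007]
force: [-9.3, -3.2, 3.9]
finger_gap: 19.2
gripper_force: 41.4
```

```bash
python3 g.py|grep -o "to t.*j"
```

```text
to target [-0.7 -1.9  2.5] j
```

Emit:
advance(ticks=[[10,0,0.02,0,0],[10,0,0,0,0],[10,0,0,0,0]])

```text
time_s: 4.5
tool_pos: [515.7, 139.1, 111.4]
tcp_rot: [-1.937, -2.467, 0.011]
force: [-14.8, -6.3, 8.5]
finger_gap: 19.1
gripper_force: 42.6
```

```bash
python3 g.py|grep -o "to t.*j"
```

```text
to target [-0.7 -1.9  2.4] j
```

The shut stop is felt: x and y stay at (515.7,139.1) while the force rises. Now I pull to about 47 mm measured from there.

In the tool's units: -3 mm is -0.06, -8 mm is -0.16.

Emit:
advance(ticks=[[10,0,-0.12,0,0],[10,0,-0.16,0,0],[10,0,-0.16,0,0],[10,0,-0.16,0,0],[10,0,-0.16,0,0],[10,0,-0.12,0,0],[10,0,-0.06,0,0],[10,0,0,0,0],[10,0,0,0,0]])

```text
time_s: 5.4
tool_pos: [471.3, 127.9, 111.4]
tcp_rot: [-1.94, -2.47, 0.005]
force: [-0.6, -6.0, -8.0]
finger_gap: 19.3
gripper_force: 39.9
```

```bash
python3 g.py|grep -o "to t.*j"
```

```text
to target [-0.3 43.9  2.3] j
```

Emit:
advance(ticks=[[10,0,-0.02,0,0],[10,0,0,0,0],[10,0,0,0,0],[10,0,0,0,0],[10,0,0,0,0],[10,0,0,0,0],[10,0,0,0,0],[10,0,0,0,0],[10,0,0,0,0],[10,0,0,0,0],[10,0,0,0,0],[10,0,0,0,0],[10,0,0,0,0],[10,0,0,0,0]])

```text
time_s: 6.8
tool_pos: [470.8, 127.8, 111.5]
tcp_rot: [-1.94, -2.47, 0.003]
force: [2.4, -5.2, -9.7]
finger_gap: 19.8
gripper_force: 39.7
```

```bash
python3 g.py|grep -o "to t.*j"; python3 - <<'E'
from bench import r
import cv2,numpy as np
f=r.grab_frame("scene");g=r.grab_frame("top")
a=f["img"][170:330,330:470,::-1];b=g["img"][90:250,150:310,::-1]
cv2.imwrite("pics/c3.png",np.hstack([cv2.resize(a,(350,400)),cv2.resize(b,(400,400))]))
E
```

```text
to target [-0.3 44.4  2.4] j
```

View pics/c3.png

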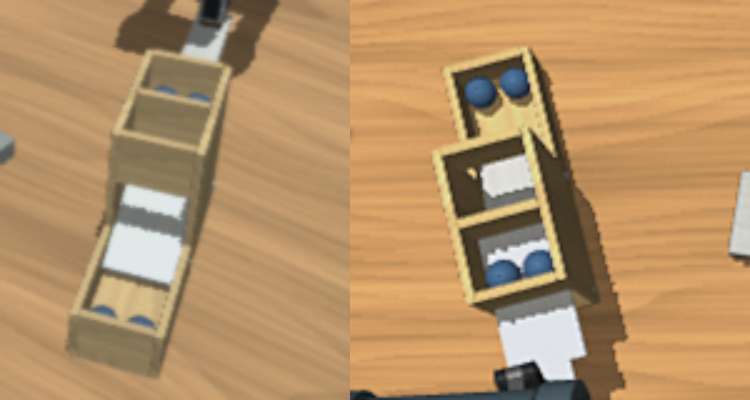

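Both far beads are in the tray (right panel, (480,93) and (515,83)). Both near beads are still in (503,275) and (538,263). Now I push the gate shut, first to just short of the stop, then on until it is felt.

Emit:
advance(ticks=[[10,0,0.1,0,0],[10,0,0.14,0,0],[10,0,0.14,0,0],[10,0,0.14,0,0],[10,0,0.14,0,0],[10,0,0.12,0,0],[10,0,0.08,0,0],[10,0,0.06,0,0],[10,0,0.04,0,0],[10,0,0,0,0],[10,0,0,0,0]])

```text
time_s: 8.0
tool_pos: [515.7, 139.2, 111.5]
tcp_rot: [-1.937, -2.467, 0.011]
force: [-13.7, -8.9, -0.6]
finger_gap: 19.5
gripper_force: 42.0
```

```bash
python3 g.py|grep -o "to t.*j"
```

```text
to target [-0.8 -1.9  2.5] j
```

Emit:
advance(ticks=[[50,0,0,0,0],[50,0,0,0,0],[50,0,0,0,0],[50,0,0,0,0],[50,0,0,0,0]])

```text
time_s: 8.5
tool_pos: [519.1, 140.1, 112.9]
tcp_rot: [1.94, 2.47, 0.002]
force: [-0.0, -0.1, 0.8]
finger_gap: 50.0
gripper_force: 0.0
```

Emit:
advance(ticks=[[50,0,0,-0.2,0],[50,0,0,-0.5,0],[50,0,0,-0.6,0],[50,0,0,-0.6,0],[50,0,0,-0.6,0],[50,-0.8,-0.6,0,0],[50,-0.8,-0.8,0,0],[50,-0.8,-0.8,0,0],[50,-0.8,-0.8,0,0],[50,-0.8,0,0,0],[50,-0.8,0,0,0],[50,0,0,0,0]])

```text
time_s: 9.7
tool_pos: [440.5, -115.6, 238.7]
tcp_rot: [1.946, 2.463, -0.0]
force: [0.2, 0.5, 0.0]
finger_gap: 50.0
gripper_force: 0.0
```

```bash
python3 - <<'E'
from bench import r
import cv2,numpy as np
f=r.grab_frame("scene");g=r.grab_frame("top")
np.savez("pics/top9.npz",**g)
a=f["img"][150:330,330:470,::-1];b=g["img"][90:290,150:310,::-1]
cv2.imwrite("pics/c4.png",np.hstack([cv2.resize(a,(389,500)),cv2.resize(b,(400,500))]))
E
```

```text
(no output)
```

View pics/c4.png

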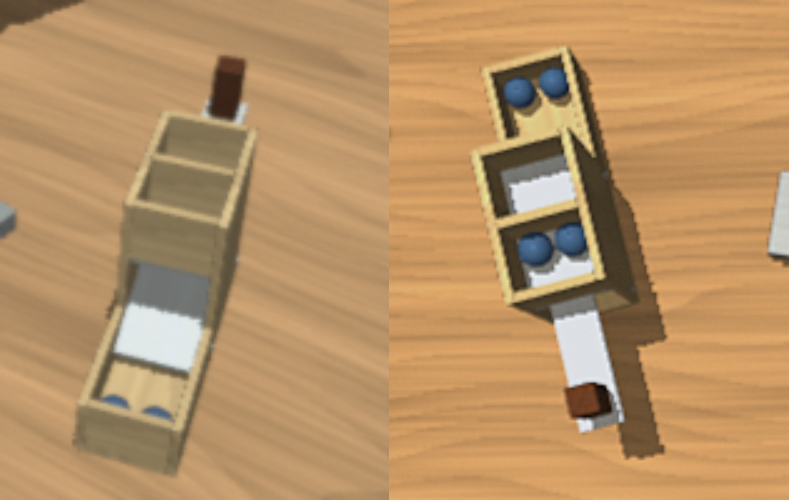

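The gate is shut (post at (587,400), right panel) with the fingers clear. Two beads are in the tray and two in the near compartment. I'm handing it in.

```bash
python3 -c "
from bench import r
print(r.sign_off())"
```

```text
the job is handed in; nothing more can be done
None
```

The job is handed in: both far round beads are in the tray, both near beads stayed in, the round gate is pushed shut and released, and I never touched the tube-bead dispenser (about 10 s of robot time).

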